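# Jog the drying rail with its spring-centred stick

## Task

Jog the laundry's drying rail: tilt the stick with the round ball top over towards the lamp end of its own box, close to its stop, keep it there for two seconds, then let go so that it stands upright again. Do not swing it any other way, and leave the disc-topped stick on the other box alone.

Things in the scene. Friction and masses are not known exactly. Their poses are not given: they have to be found in the camera images.
- ball_top (a point): Centre of the black 34 mm ball on the stick to be used; 135 mm above the table when upright. Steel stem 10 mm thick. The stick tilts any way about a pivot 85 mm below this point (50 mm above the table); springs (0.7 N m/rad, about 3.5 N at the ball near the stop) bring it back upright. Stops at 25 degrees: ball 36 mm to the side, 8 mm lower. The ball can be pinched or pushed from above.
- ball_box: Cream box that carries the ball-topped stick: 150 mm long (its x), 100 mm wide (its y), 55 mm high, fixed to the table at any yaw. Origin: centre of its underside, z up. The stick stands in the middle of its top in a grey rubber boot. +x points to the lamp end: there, 54 mm from the middle, is its only lamp, a white dome on a black 32 mm ring, 19 mm high above the box's top; the other end is bare.
- disc_top (a point): Centre of the black flat disc, 48 mm in diameter and 10 mm thick, on top of the other stick, to be left alone; 135 mm above the table. It stands in the middle of its box; otherwise the same stick and springs.
- disc_box: Cream box that carries the disc-topped stick: 150 mm long (its x), 100 mm wide (its y), 55 mm high, fixed to the table at any yaw. Origin: centre of its underside, z up. The stick stands in the middle of its top in a grey rubber boot. +x points to the lamp end: there, 54 mm from the middle, is its only lamp, a white dome on a black 32 mm ring, 19 mm high above the box's top; the other end is bare.
Not all that is in view belongs to the job. Leave any blue look-alike of the disc_box alone.

How it is judged:
By the outcome, as a careful person would: the job done as asked, in the order asked, and still so for the second after the job is handed in, with the robot touching nothing.
It also fails if it takes over 32 s, if anything falls off the work surface, if the arm or the gripper's body presses on something with over 40 N, if the wrist force passes 120 N, or if a joint passes its speed limit or range.

## Robot

A 6-joint arm with a two-finger parallel gripper is mounted at the origin on the work surface. World frame = base frame: x ahead of the robot, y to its left, z up, the work surface at z = 0. Lengths are in m, angles in degrees, forces in N, time in s.
With the tool pointing down it reaches from about 0.3 to 0.775 m from the base axis. Payload 14.6 kg.
Tool frame: the origin (TCP) lies midway between the tips of the shut fingers; the grasp point (between the pads) lies behind it (ctrl.grip_depth is the z of the grasp point in the tool frame, in m); z points along the fingers, y is the line along which they close (so a half turn about z gives the same grasp; the last joint's range is limited). The gripper opens to 85 mm and grips with 20 to 120 N. Pads are 22 mm wide; open, the fingers measure 114 mm over their backs; the gripper's body (76 mm by 85 mm) begins 54 mm behind the grasp point. The pads swing forward as they close: fully open they stand 13 mm farther back than shut.
Start: joints at [-72.857, 17.183, 87.147, -0, 75.671, -3.816], TCP at [0.197, -0.514, 0.231] pointing down, gripper open.
Joint ranges: [-173.82, 173.82], [-45.26, 126.66], [13.44, 144.39], [-59.66, 239.66], [0, 175.72], [-146.38, 146.38]. Speed limits (degrees/s): [127.2, 127.2, 147.25, 180, 180, 180].

## Interface

Orientations are given as [roll, pitch, yaw] about the fixed x, y, z axes, in that order (R = Rz(yaw) Ry(pitch) Rx(roll)).
In Python, from cell import status, get_image, ticket, ctrl gives the robot as it stands.
- The arm moves only by the shell command python3 -m handwheel 'ROWS' [FORCE]. ROWS is JSON, a list of rows, each an object with "dp": the shift along the tool's x, y, z in mm, a list of three; "dr": the turn, a rotation vector about the tool's x, y, z in rad, a list of three; "hand": the opening in per cent of the stroke, from 0 (shut) to 100 (fully open). In form: [{"dp": [tx, ty, tz], "dr": [ax, ay, az], "hand": hand}, ...]. A call has 1 to 5 rows; each row is the pose to reach, as a shift and turn from the pose commanded when the call began, along the tool's axes at that moment; what a row does not reach only later rows make up. A row lasts 1/8 s, in which the tool goes at most 62.5 mm and 10.7 degrees, less where a joint would pass 70% of its speed; a pose out of reach is approached as far as the arm can. A call with a gripper value outside its range is refused whole. The fingers move at their own pace and stop on an object; FORCE is the grip in N (left out, the last holds). Time passes only in rows, so rows that repeat a pose let the fingers close. It gives the time, the measured TCP pose, the force, the opening and the grip force at its end, in the units of the state.
- status.get_obs(): the state, without advancing time (a new reading comes with each control period).
- get_image(name): name is "scene" or "side" or "wrist"; returns a dict with "img" (400x640x3 uint8, red, green, blue), "vfov" (degrees; the focal length in pixels is half the picture's height over the tangent of half this angle, whatever the lens; pixels are square), "cx", "cy" (the principal point, pixels), "rvec" (rotation vector, rad) and "tvec" (3), from world to camera coordinates, as OpenCV has them; the wrist camera has in their place "hand_eye" (4x4, takes a point from camera to tool coordinates, whose origin is the TCP and whose axes are the flange's). Camera axes: x right, y down, z forward; pixel columns grow to the right and rows downward; lengths in m; the calibration is good to about 2 mm. A picture is of the moment at which its call begins: read the wrist's pose just before it. There is no depth.
- ticket.close_job(): hands the job in; it is judged then, once.
The state is a dict: "time": time; "joint_pos": joint angles; "joint_velocities": joint speeds; "joint_efforts": joint torques, N m; "eef_pos": TCP position; "tool_rot": TCP orientation; "force": force on the tool from outside, world axes, zero at the start; "moment": the same for the moment, N m; "finger_gap": finger opening in m; "grasp_force": force on a finger pad.
Only numpy, scipy, OpenCV 4.12 (cv2) and the standard library are available. Lean on these libraries where they do the work, as an engineer would, in place of code of your own. Each camera call takes 0.05 s, during which the arm holds its last target. There are 200 camera calls.

## Working session

There is one attempt and no reset: what is moved stays moved. The work goes in short steps, Python scripts to look and compute and a shell command to move; the robot and the scene stay as the last step left them, time stands still between calls to the robot, and variables do not carry over. Pictures are saved under pics/ and viewed, at most 10 in all, crops included, and the job is handed in when it is done.

```bash
mkdir -p pics; ls; python3 - <<'E'
from cell import status,get_image,ctrl
import cv2,numpy as np
o=status.get_obs();print({k:np.round(v,3).tolist() for k,v in o.items()},ctrl.grip_depth)
for n in("scene","side"):
    d=get_image(n);cv2.imwrite(f"pics/{n}.png",d["img"][:,:,::-1]);print({k:v for k,v in d.items() if k!="img"})
    np.savez(f"{n}.npz",**d)
E
```

```text
pics
{'time': 0.0, 'joint_pos': [-72.857, 17.215, 87.179, 0.0, 75.669, -3.814], 'joint_velocities': [0.066, -0.012, -0.013, 0.057, -0.064, -0.023], 'joint_efforts': [0.001, -54.35, -36.18, 0.0, 0.004, -0.0], 'eef_pos': [0.197, -0.513, 0.231], 'tool_rot': [-179.937, -0.004, 20.957], 'force': [-0.457, 1.219, -0.554], 'moment': [0.007, -0.007, 0.0], 'grasp_force': 0.0, 'finger_gap': 0.085} -0.0187
{'vfov': 46.86075690275763, 'cx': 313.15480704315536, 'cy': 193.54588374601352, 'rvec': array([ 1.73443831,  2.03515715, -0.64578045]), 'tvec': array([ 0.0782775 , -0.27545451,  1.15672711])}
{'vfov': 55.025191846715636, 'cx': 323.6640895836563, 'cy': 206.35437844654717, 'rvec': array([ 0.29062595, -2.74204349,  1.30748654]), 'tvec': array([0.39711   , 0.14279197, 0.88272061])}
```

View pics/scene.png

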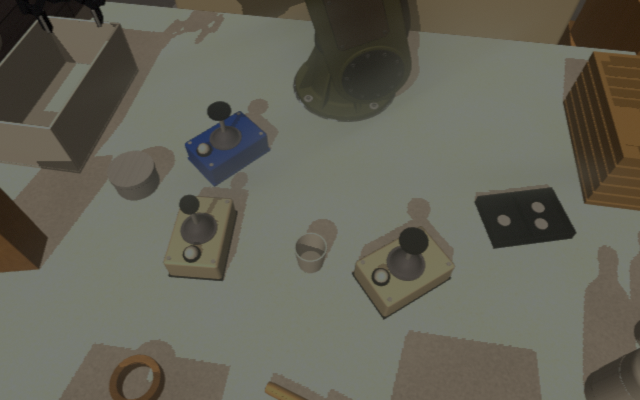

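View pics/side.png

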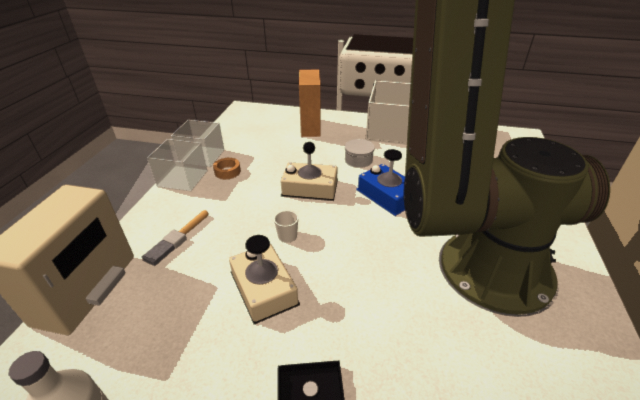

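Three candidates appear in the scene view: a cream box with its top at (189,204), a cream box with its top at (413,241), and a blue box at (219,111), which is the look-alike. In the side view the first top looks like a round ball at (309,148), and the second is a flat disc at (258,244). So the left cream box fits the description. Next I'll confirm that in a crop and triangulate.

```bash
cat > h.py <<'E'
import numpy as np,cv2
def K(d): f=200/np.tan(np.radians(float(d["vfov"]))/2);return np.array([[f,0,float(d["cx"])],[0,f,float(d["cy"])],[0,0,1]])
def ray(d,uv):
    R=cv2.Rodrigues(d["rvec"])[0];v=R.T@np.linalg.inv(K(d))@[*uv,1];return -R.T@d["tvec"],v/np.linalg.norm(v)
def plane(d,uv,z): c,v=ray(d,uv);return c+v*(z-c[2])/v[2]
def tri(a,ua,b,ub):
    c,v=ray(a,ua);e,w=ray(b,ub);s=np.linalg.lstsq(np.c_[v,-w],e-c,rcond=None)[0];p,q=c+s[0]*v,e+s[1]*w
    return (p+q)/2,np.linalg.norm(p-q)
def blob(d,box,dark=True,t=45):
    x0,y0,x1,y1=box;g=d["img"][y0:y1,x0:x1].astype(int)
    m=(g.max(2)<t) if dark else (g.min(2)>t)
    n,l,s,c=cv2.connectedComponentsWithStats(m.astype(np.uint8));i=1+np.argmax(s[1:,4]);return c[i]+[x0,y0],s[i]
E
python3 - <<'E'
from h import *
S=dict(np.load("scene.npz"));D=dict(np.load("side.npz"))
a,sa=blob(S,(172,190,206,216));b,sb=blob(D,(298,138,320,158));print(a,sa,b,sb)
print("ball",tri(S,a,D,b),plane(S,a,.135),plane(D,b,.135))
print("lamp",plane(S,(191,253),.069),plane(D,(291,169),.069))
g,h=blob(S,(395,225,432,256)),blob(D,(243,232,273,255));print("disc",g,h,tri(S,g[0],D,h[0]))
# cream box top corners
hsv=cv2.cvtColor(S["img"][185:285,155:245],cv2.COLOR_RGB2HSV);print(hsv[65,20],hsv[88,40],hsv[95,5])
print("disclamp",plane(S,(381,276),.069))
A=cv2.resize(S["img"][180:290,150:260],(400,400),interpolation=2);B=cv2.resize(D["img"][130:210,270:350],(400,400),interpolation=2)
cv2.imwrite("pics/crop.png",np.hstack([A,B])[:,:,::-1])
E
```

```text
Traceback (most recent call last):
  File "h.py", line 12, in blob
    n,l,s,c=cv2.connectedComponentsWithStats(m.astype(np.uint8));i=1+np.argmax(s[1:,4]);return c[i]+[x0,y0],s[i]
                                                                     ~~~~~~~~~^^^^^^^^^
ValueError: attempt to get argmax of an empty sequence
```

```bash
python3 - <<'E'
from h import *
S=dict(np.load("scene.npz"));D=dict(np.load("side.npz"))
print(S["img"][204,189],S["img"][215,198],S["img"][230,199])
ts=int(S["img"][204,189].max())+14
a,sa=blob(S,(172,190,206,216),t=ts);b,sb=blob(D,(298,138,320,158));print(ts,a,sa,b,sb)
print("ball",tri(S,a,D,b),plane(S,a,.135),plane(D,b,.135))
l,sl=blob(S,(180,243,202,263),False,120);m,sm=blob(D,(284,160,298,174),False,150);print(l,sl,m,sm)
print("lamp",plane(S,l,.068),plane(D,m,.068))
g,h=blob(S,(395,225,432,256),t=ts),blob(D,(243,232,273,255));print("disc",g,h,tri(S,g[0],D,h[0]))
print("disclamp",plane(S,(381,276),.068))
A=cv2.resize(S["img"][180:290,150:260],(400,400),interpolation=2);B=cv2.resize(D["img"][130:210,270:350],(400,400),interpolation=2)
cv2.imwrite("pics/crop.png",np.hstack([A,B])[:,:,::-1])
E
```

```text
[48 48 42] [57 55 49] [75 70 66]
62 [188.91578947 204.28421053] [  8   5  19  19 285] [308.64772727 147.63636364] [ 6  5 10 11 88]
ball (array([ 0.49350441, -0.21361284,  0.13518824]), np.float64(1.53403779436793e-05)) [ 0.49338257 -0.21369962  0.135     ] [ 0.49358843 -0.21391299  0.135     ]Traceback (most recent call last):
  File "<stdin>", line 7, in <module>
  File "h.py", line 12, in blob
    n,l,s,c=cv2.connectedComponentsWithStats(m.astype(np.uint8));i=1+np.argmax(s[1:,4]);return c[i]+[x0,y0],s[i]
                                                                     ~~~~~~~~~^^^^^^^^^
    return _wrapfunc(a, 'argmax', axis=axis, out=out, **kwds)
    return bound(*args, **kwds)
ValueError: attempt to get argmax of an empty sequence
```

The ball triangulates cleanly to (0.4935, -0.2137, 0.135). I'll move most of the way over at a safe height, then find the lamp.

```bash
python3 -m handwheel '[{"dp":[54,-24,0],"dr":[0,0,0],"hand":100},{"dp":[108,-49,0],"dr":[0,0,0],"hand":100},{"dp":[162,-73,0],"dr":[0,0,0],"hand":100},{"dp":[216,-98,0],"dr":[0,0,0],"hand":100},{"dp":[270,-122,0],"dr":[0,0,0],"hand":100}]'
python3 - <<'E'
from h import *
from cell import get_image
S=dict(np.load("scene.npz"));D=dict(np.load("side.npz"))
for d,bx in((S,(180,243,202,263)),(D,(284,160,298,174))):
    x0,y0,x1,y1=bx;g=d["img"][y0:y1,x0:x1].min(2);t=0.75*g.max()
    c,s=blob(d,bx,False,t);p=plane(d,c,.066);print("lamp",c,s,p,np.degrees(np.arctan2(p[1]+.2137,p[0]-.4935)),np.hypot(p[1]+.2137,p[0]-.4935))
# box top edges by colour, scene
hsv=cv2.cvtColor(S["img"],cv2.COLOR_RGB2HSV);print("cream",hsv[262,175],hsv[215,215],"table",hsv[290,190],hsv[230,150])
A=cv2.resize(S["img"][180:290,150:260],(400,400),interpolation=2);B=cv2.resize(D["img"][130:210,270:350],(400,400),interpolation=2)
cv2.imwrite("pics/crop.png",np.hstack([A,B])[:,:,::-1])
E
```

```text
time: 0.72
eef_pos: [0.4062, -0.3015, 0.2312]
tool_rot: [-180.0, 0.0, 21.0]
force: [0.3, -0.5, 0.3]
finger_gap: 0.0852
grasp_force: 0.0
lamp [189.41860465 252.70930233] [ 5  5 10 11 86] [ 0.5498064  -0.21050538  0.066     ] 3.2472763410842767 0.05639695313254413
lamp [289.74774775 163.88288288] [  0   0  14  14 111] [ 0.55465731 -0.2278622   0.066     ] -13.038175562967783 0.06277567035803734
cream [ 32  57 120] [ 26  65 117] table [ 38  25 121] [ 39  27 121]
```

View pics/crop.png

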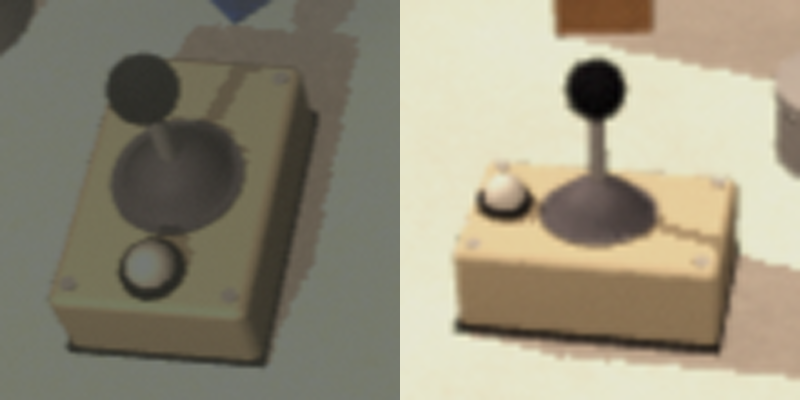

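The crop shows a round ball on a stem at scene (189,204) and side (309,148). It also shows the lamp dome at scene (191,253) and side (291,169), plus screws in the corners of the top. This is the right box. I'll take the yaw from the screws and lamp.

```bash
python3 - <<'E'
from h import *
S=dict(np.load("scene.npz"));D=dict(np.load("side.npz"))
s=[plane(S,(150+x/3.636-.36,180+y/3.636-.36),.055) for x,y in((68,284),(230,296),(280,78))]
t=[plane(D,(270+x/5-.4,130+y/5-.4),.055) for x,y in((102,166),(72,243),(300,262),(318,184))]
ang=lambda p,q:np.degrees(np.arctan2(*(q-p)[1::-1]))
print("scene",np.round(s,4),ang(s[2],s[1]),ang(s[1],s[0])+90)
print("side",np.round(t,4),"long",ang(t[2],t[1]),ang(t[3],t[0]),"short",ang(t[0],t[1])-90,ang(t[3],t[2])-90,"ctr",np.mean(t,0))
l=plane(D,(290.6,168.6),.064);print(l,ang(np.array([.4935,-.2137]),l[:2]))
E
```

```text
scene [[ 0.5602 -0.2485  0.055 ]
 [ 0.5539 -0.1687  0.055 ]
 [ 0.4262 -0.1787  0.055 ]] 4.47350594921465 4.44860707830135
side [[ 0.5609 -0.25    0.055 ]
 [ 0.5554 -0.1703  0.055 ]
 [ 0.4278 -0.1792  0.055 ]
 [ 0.433  -0.2578  0.055 ]] long 3.9539376962495103 3.485143500060515 short 3.9526841577603307 3.778231785238887 ctr [ 0.4942734  -0.21433708  0.055     ]
[ 0.54646401 -0.20764469  0.064     ] 6.522236438500644
```

Box yaw is about 4° and the centre is about (0.494, -0.214). I'll hover above the ball with the closing line across the tilt direction.

```bash
python3 -m handwheel '[{"dp":[40,-18,0],"dr":[0,0,0.1],"hand":100},{"dp":[80,-36,0],"dr":[0,0,0.2],"hand":100},{"dp":[113,-50,0],"dr":[0,0,0.297],"hand":100},{"dp":[113,-50,0],"dr":[0,0,0.297],"hand":100},{"dp":[113,-50,0],"dr":[0,0,0.297],"hand":100}]'
python3 - <<'E'
from h import *
from cell import status,get_image
o=status.get_obs();print(o["time"],o["eef_pos"],o["tool_rot"],o["joint_pos"])
d=get_image("wrist");cv2.imwrite("pics/w.png",d["img"][:,:,::-1]);print({k:v for k,v in d.items() if k!="img"})
E
```

```text
time: 1.35
eef_pos: [0.4925, -0.2162, 0.231]
tool_rot: [-180.0, 0.0, 4.0]
force: [0.0, -1.0, 0.0]
finger_gap: 0.0855
grasp_force: 0.0
1.35 [ 0.49248403 -0.21621293  0.2310013 ] [-1.79987468e+02  3.53788025e-02  4.00347193e+00] [-2.76009779e+01  1.56673406e+01  8.91303393e+01 -8.13526375e-03
  7.52390194e+01  5.83976293e+01]
{'vfov': 63.8289737801594, 'cx': 316.78500258375897, 'cy': 200.53594134255718, 'hand_eye': array([[ 7.14412644e-04, -9.56391378e-01, -2.92087353e-01,
         7.43172692e-02],
       [ 9.99999646e-01,  8.13310494e-04, -2.17163642e-04,
        -1.18387484e-04],
       [ 4.45251145e-04, -2.92087095e-01,  9.56391620e-01,
        -1.42993851e-01],
       [ 0.00000000e+00,  0.00000000e+00,  0.00000000e+00,
         1.00000000e+00]])}
```

View pics/w.png

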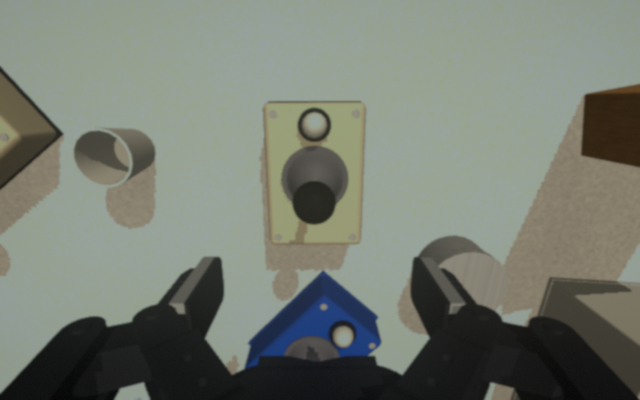

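The wrist view shows the ball at (314,203) and the lamp straight ahead at (314,125), with the box aligned to the tool. The ball is about 2 mm towards tool -y, which matches the triangulation. Descending now.

```bash
python3 -m handwheel '[{"dp":[1.5,-2.3,30],"dr":[0,0,0],"hand":100},{"dp":[1.5,-2.3,60],"dr":[0,0,0],"hand":100},{"dp":[1.5,-2.3,90],"dr":[0,0,0],"hand":100},{"dp":[1.5,-2.3,117],"dr":[0,0,0],"hand":100},{"dp":[1.5,-2.3,117],"dr":[0,0,0],"hand":100}]' 20
python3 -m handwheel '[{"dp":[0,0,0],"dr":[0,0,0],"hand":60},{"dp":[0,0,0],"dr":[0,0,0],"hand":50},{"dp":[0,0,0],"dr":[0,0,0],"hand":40},{"dp":[0,0,0],"dr":[0,0,0],"hand":20},{"dp":[0,0,0],"dr":[0,0,0],"hand":20}]' 20
```

```text
time: 2.02
eef_pos: [0.4929, -0.2139, 0.1129]
tool_rot: [-179.9, 0.2, 3.9]
force: [-0.7, -0.2, -0.1]
finger_gap: 0.0854
grasp_force: 0.0
time: 2.65
eef_pos: [0.4946, -0.2137, 0.1151]
tool_rot: [180.0, -0.1, 3.9]
force: [0.4, 0.7, 6.7]
finger_gap: 0.0328
grasp_force: 19.5
```

Pinched. Now tilting along the arc towards the lamp (+tool x).

```bash
python3 -m handwheel '[{"dp":[7.4,0,0.3],"dr":[0,0,0],"hand":20},{"dp":[14.8,0,1.3],"dr":[0,0,0],"hand":20},{"dp":[22,0,2.9],"dr":[0,0,0],"hand":20},{"dp":[29,0,5],"dr":[0,0,0],"hand":20},{"dp":[33.5,0,6.8],"dr":[0,0,0],"hand":20}]'
python3 -m handwheel '[{"dp":[0,0,0],"dr":[0,0,0],"hand":20},{"dp":[0,0,0],"dr":[0,0,0],"hand":20}]'
python3 - <<'E'
from h import *
from cell import get_image
a=[get_image(n) for n in("scene","side")]
cv2.imwrite("pics/t.png",np.hstack([cv2.resize(d["img"][y:y+110,x:x+110],(400,400),interpolation=2) for d,x,y in((a[0],150,180),(a[1],255,110))])[:,:,::-1])
E
```

```text
time: 3.28
eef_pos: [0.5279, -0.2112, 0.1072]
tool_rot: [-180.0, 0.0, 3.9]
force: [-2.6, -0.7, 5.0]
finger_gap: 0.0326
grasp_force: 20.1
time: 3.52
eef_pos: [0.5274, -0.2112, 0.1074]
tool_rot: [-180.0, 0.0, 3.9]
force: [-2.5, 0.9, 3.0]
finger_gap: 0.0326
grasp_force: 20.1
```

View pics/t.png

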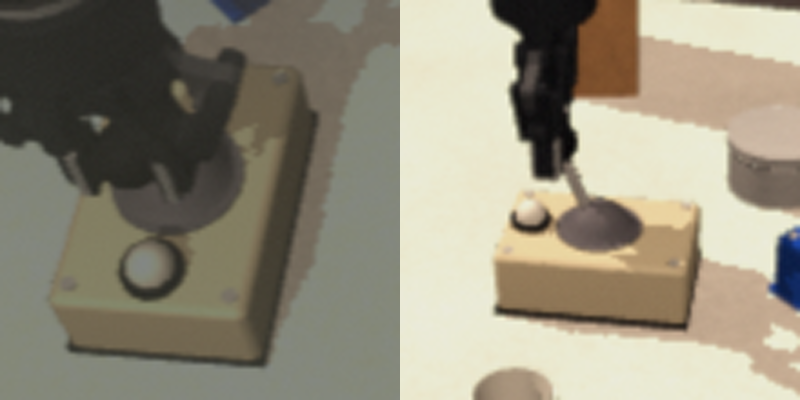

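The stick is tilted towards the lamp at about 23°, with a spring force of about 2.6 N. I'll nudge it 1 mm further and hold for more than 2 s.

```bash

python3 -m handwheel '[{"dp":[1,0,0.4],"dr":[0,0,0],"hand":20},{"dp":[1,0,0.4],"dr":[0,0,0],"hand":20},{"dp":[1,0,0.4],"dr":[0,0,0],"hand":20},{"dp":[1,0,0.4],"dr":[0,0,0],"hand":20},{"dp":[1,0,0.4],"dr":[0,0,0],"hand":20}]'
python3 -m handwheel '[{"dp":[0,0,0],"dr":[0,0,0],"hand":20},{"dp":[0,0,0],"dr":[0,0,0],"hand":20},{"dp":[0,0,0],"dr":[0,0,0],"hand":20},{"dp":[0,0,0],"dr":[0,0,0],"hand":20},{"dp":[0,0,0],"dr":[0,0,0],"hand":20}]'
python3 -m handwheel '[{"dp":[0,0,0],"dr":[0,0,0],"hand":20},{"dp":[0,0,0],"dr":[0,0,0],"hand":20},{"dp":[0,0,0],"dr":[0,0,0],"hand":20},{"dp":[0,0,0],"dr":[0,0,0],"hand":20},{"dp":[0,0,0],"dr":[0,0,0],"hand":20}]'
python3 -m handwheel '[{"dp":[0,0,0],"dr":[0,0,0],"hand":20},{"dp":[0,0,0],"dr":[0,0,0],"hand":20},{"dp":[0,0,0],"dr":[0,0,0],"hand":20},{"dp":[0,0,0],"dr":[0,0,0],"hand":20},{"dp":[0,0,0],"dr":[0,0,0],"hand":20}]'
```

```text
time: 4.25
eef_pos: [0.5285, -0.2112, 0.107]
tool_rot: [-180.0, 0.0, 3.9]
force: [-4.4, 0.9, 1.9]
finger_gap: 0.0329
grasp_force: 20.0
time: 4.88
eef_pos: [0.5286, -0.2112, 0.107]
tool_rot: [-180.0, 0.0, 3.9]
force: [-4.5, 0.7, 0.9]
finger_gap: 0.0327
grasp_force: 19.9
time: 5.5
eef_pos: [0.5286, -0.2112, 0.107]
tool_rot: [-180.0, 0.0, 3.9]
force: [-4.7, 1.0, -0.7]
finger_gap: 0.0327
grasp_force: 19.9
time: 6.12
eef_pos: [0.5286, -0.2112, 0.107]
tool_rot: [-180.0, 0.0, 3.9]
force: [-5.0, 1.4, -1.6]
finger_gap: 0.0325
grasp_force: 19.9
```

```bash

python3 -m handwheel '[{"dp":[-5.5,0,-2.1],"dr":[0,0,0],"hand":20},{"dp":[-12.5,0,-4.3],"dr":[0,0,0],"hand":20},{"dp":[-19.7,0,-5.9],"dr":[0,0,0],"hand":20},{"dp":[-27,0,-6.9],"dr":[0,0,0],"hand":20},{"dp":[-33,0,-7.2],"dr":[0,0,0],"hand":20}]'
python3 -m handwheel '[{"dp":[0,0,0],"dr":[0,0,0],"hand":20},{"dp":[0,0,0],"dr":[0,0,0],"hand":100},{"dp":[0,0,0],"dr":[0,0,0],"hand":100},{"dp":[0,0,0],"dr":[0,0,0],"hand":100},{"dp":[0,0,0],"dr":[0,0,0],"hand":100}]'
python3 -m handwheel '[{"dp":[0,0,0],"dr":[0,0,0],"hand":100},{"dp":[0,0,-25],"dr":[0,0,0],"hand":100},{"dp":[0,0,-55],"dr":[0,0,0],"hand":100},{"dp":[0,0,-85],"dr":[0,0,0],"hand":100},{"dp":[0,0,-110],"dr":[0,0,0],"hand":100}]'
python3 -m handwheel '[{"dp":[-40,0,-20],"dr":[0,0,0],"hand":100},{"dp":[-80,0,-30],"dr":[0,0,0],"hand":100},{"dp":[-120,0,-30],"dr":[0,0,0],"hand":100},{"dp":[-120,0,-30],"dr":[0,0,0],"hand":100},{"dp":[-120,0,-30],"dr":[0,0,0],"hand":100}]'
python3 - <<'E'
from h import *
from cell import get_image
D=get_image("side");S=get_image("scene")
b,s=blob(D,(298,138,320,158));print(b,s,plane(D,b,.135))
cv2.imwrite("pics/e.png",np.hstack([cv2.resize(d["img"][y:y+110,x:x+110],(400,400),interpolation=2) for d,x,y in((S,150,180),(D,255,110))])[:,:,::-1])
E
```

```text
time: 6.75
eef_pos: [0.4956, -0.2136, 0.1147]
tool_rot: [180.0, -0.1, 3.9]
force: [1.5, 0.1, -1.4]
finger_gap: 0.0328
grasp_force: 20.4
time: 7.38
eef_pos: [0.4957, -0.2135, 0.1142]
tool_rot: [180.0, 0.0, 3.9]
force: [-0.5, -0.2, 0.9]
finger_gap: 0.0856
grasp_force: 0.0
time: 8.0
eef_pos: [0.4957, -0.2135, 0.2255]
tool_rot: [180.0, -0.0, 3.9]
force: [-0.3, 0.7, -0.2]
finger_gap: 0.0856
grasp_force: 0.0
time: 8.62
eef_pos: [0.3764, -0.2218, 0.2545]
tool_rot: [180.0, -0.0, 3.9]
force: [-0.5, -0.3, -0.4]
finger_gap: 0.0855
grasp_force: 0.0
[308.64772727 147.63636364] [ 6  5 10 11 88] [ 0.49358843 -0.21391299  0.135     ]
```

View pics/e.png

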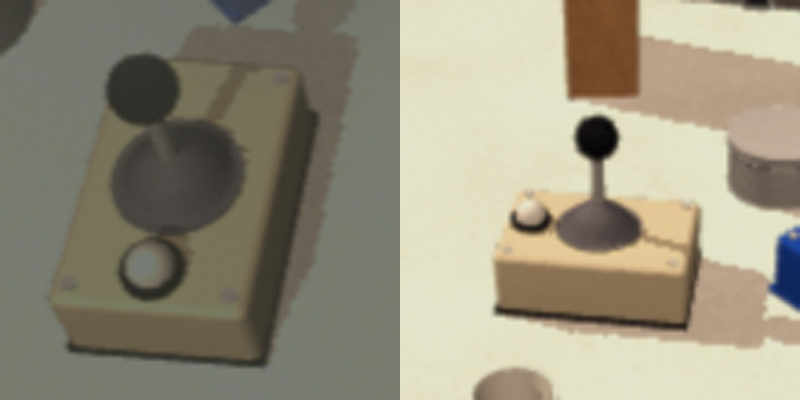

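The stick is upright again, with the ball at the same pixel as before, side (308.6,147.6). The gripper is clear, so I'm handing the job in.

```bash
python3 -c "
from cell import ticket
print(ticket.close_job())"
```

```text
the job is handed in; nothing more can be done
None
```

I tilted the ball-topped stick towards its lamp to about 24° (stop at 25°), held it there for over two seconds, guided it back and let go. It stands upright again, I left the disc-topped stick alone, and the job is handed in.

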